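# Put a freshly lacquered pot in the drying drum

### The arm

A 6-joint arm with a two-finger parallel gripper is mounted at the origin on the work surface. World frame = base frame: x ahead of the robot, y to its left, z up, the work surface at z = 0. Lengths are in m, angles in rad, forces in N, time in s.
With the tool pointing down it reaches from about 0.325 to 0.9 m from the base axis. Payload 6.1 kg.
Tool frame: the origin (TCP) lies midway between the tips of the shut fingers; the grasp point (between the pads) lies 19 mm behind it; z points along the fingers, y is the line along which they close (so a half turn about z gives the same grasp; the last joint's range is limited). The gripper opens to 85 mm and grips with 20 to 120 N. Pads are 22 mm wide; open, the fingers measure 114 mm over their backs; the gripper's body (76 mm by 85 mm) begins 54 mm behind the grasp point. The pads swing forward as they close: fully open they stand 13 mm farther back than shut.
Start: joints at [1.142, 0.22, 1.526, -0, 1.395, -0.126], TCP at [0.186, 0.597, 0.231] pointing down, gripper open.
Joint ranges: [-2.98, 2.98], [-0.91, 2.08], [0.09, 2.57], [-1.24, 4.39], [0.2, 2.65], [-2.68, 2.68]. Speed limits (rad/s): [2.57, 2.57, 3.01, 3.14, 3.14, 3.14].

### API

Orientations are given as a unit quaternion [x, y, z, w].
In Python, from bench import manip gives the robot as it stands.
- The arm moves only by the tool move_arm, never from a script. Its argument "targets" is a list of rows, each a list of 7 numbers: the finger opening in mm, from 0 to 85.4, then the shift along the tool's x, y, z in units of 0.03 m (1.0 is 0.03 m), then the turn, a rotation vector about the tool's x, y, z in units of 4 degrees (1.0 is 4 degrees). A call has 1 to 5 rows; each row shifts and turns the commanded pose from where the row before left it, along the tool's axes as they then stand; what a row does not reach is not made up. A row lasts 1/10 s, in which the tool goes at most 50 mm and 8.59 degrees, less where a joint would pass 70% of its speed; a pose out of reach is approached as far as the arm can. A call with a number of a shift or a turn outside -1 to 1 is refused whole. A call with a gripper value outside its range is refused whole. The fingers move at their own pace and stop on an object; "grip_force" is the grip in N (left out, the last holds). Time passes only in rows, so rows that do not move let the fingers close. It gives the time, the measured TCP pose, the force, the opening and the grip force at its end, in the units of the state.
- manip.get_state(): the state, without advancing time (a new reading comes with each control period).
- manip.capture(name): name is "side" or "top"; returns a dict with "color" (384x512x3 uint8, blue, green, red), "vertical_fov" (degrees; the focal length in pixels is half the picture's height over the tangent of half this angle, whatever the lens; pixels are square), "cx", "cy" (the principal point, pixels), "R" (3x3) and "t" (3): a world point X has camera coordinates R X + t. Camera axes: x right, y down, z forward; pixel columns grow to the right and rows downward; lengths in m; the calibration is good to about 2 mm. A picture is of the moment at which its call begins. There is no depth.
- manip.hand_in(): hands the job in; it is judged then, once.
The state is a dict: "t": time; "joint_pos": joint angles; "qd": joint speeds; "joint_efforts": joint torques, N m; "eef_pos": TCP position; "ee_rot": TCP orientation; "contact_force": force on the tool from outside, world axes, zero at the start; "moment": the same for the moment, N m; "opening": finger opening in m; "gripper_force": force on a finger pad.
Only numpy, scipy, OpenCV 4.12 (cv2) and the standard library are available. Lean on these libraries where they do the work, as an engineer would, in place of code of your own. Each camera call takes 0.05 s, during which the arm holds its last target. There are 200 camera calls.

### The job

Turn the cover of the drying drum until its opening stands over the compartment marked by the lug on the drum's side, and set the small lidded wooden pot upright on the floor of that compartment. Then turn the cover on so that the pot is completely covered. The pot is eggshell-thin: grip it with no more than about 12 N, put it down softly, keep it upright, and leave the things standing around it where they are.

Things in the scene. Friction and masses are not known exactly. Their poses are not given: they have to be found in the camera images.
- pot: The thin-walled turned wooden pot with its lid fixed on (120 g, give or take): a plain upright cylinder 46 mm in diameter and 72 mm high, then a low lid cone and a small ball knob, 90 mm in all. Origin at the centre of its underside, z up. It must not be squeezed harder than about 12 N per finger, nor bumped.
- board: Fixed plywood board, 260 (x) by 220 (y) by 8 mm, on which the pot, carton, tin and skittle stand. Origin at the centre of its underside. The pot stands near the middle. Carton and tin stand close to the pot on its two sides along the board's y (gaps of only 8 to 20 mm); the sides along the board's x are free for at least 50 mm.
- carton: Cardboard carton, 110 (x) by 56 (y) by 70 mm high, standing loose on the board, its long side about along the board's x. Origin at the centre of its underside. Leave alone.
- tin: Upright round tin, 60 mm in diameter, 118 mm high, loose on the board. Origin at the centre of its underside. Leave alone.
- skittle: Slim solid turned wooden skittle without a lid, waisted, 42 mm in diameter at the foot, 118 mm high, loose on the board to the +x side of the pot (board frame). Origin at the centre of its underside. Leave alone.
- drum: Fixed open-topped round drum of grey painted metal, 240 mm in outer diameter, walls 5 mm, 100 mm high, floor 6 mm thick; three equal 120 degree compartments parted by 3 mm radial walls, with a hub post 24 mm in diameter in the middle. Origin at the centre of its underside, z up. The lug (a block 26 mm wide standing 24 mm out of the wall, its top 97 mm high) is on the drum's +x side, in the middle of the wanted compartment.
- bay (a point): Point on the floor of the wanted compartment, 6 mm above the drum's underside, 75 mm from the drum's axis, below the middle of the opening when it is lined up; same axes as the drum.
- cover (a joint): Angle in rad of the flat white-painted metal cover that turns on the drum about the drum's vertical axis, counter-clockwise from above; 0 (or any full turn) = opening centred over the wanted compartment. It turns endlessly both ways and stays where it is left (friction about 0.12 N m). The cover is a 240 mm disc, 5 mm thick, its underside 101 mm and its top 106 mm above the drum's underside; the opening is a sector of 110 degrees reaching to the rim.
- cover_opening (a point): Point on the cover in the middle of the opening, 75 mm from the axis; turns with the cover.
- cover_post (a point): Centre of the top of the upright round post by which the cover is turned: 85 mm from the axis, opposite the opening. The post is plain, 20 mm in diameter and 42 mm high above the cover (its top 148 mm above the drum's underside).
There are look-alikes about, which are no part of the job. Leave any red or turquoise look-alike of the pot alone.

How it is judged:
On the way, in this order (a step that is already met when the one before it is completed fails the run):
1. the cover's opening is lined up with the marked compartment (opening's middle within 25 mm of the compartment's) (horizontal distance between cover_opening and bay below 0.025 m), for 0.2 s.
2. the pot stands upright on the floor of the marked compartment, released (horizontal distance between pot and bay below 0.07 m and z of pot in the frame of bay below 0.006 m and angle between pot's own z axis and vertical below 0.12 rad and contact force between the fingers and pot below 0.05 N), for 0.2 s.
At the end, for the whole second after the job is handed in: The pot stands upright (within 7 degrees) and still on the floor of the marked compartment (its middle within 70 mm of the compartment's middle, which means anywhere in it), the cover is at rest and turned so that the opening's middle is more than 85 mm from the pot's axis, so the pot is covered (horizontal distance between pot and bay below 0.07 m and z of pot in the frame of bay below 0.006 m and angle between pot's own z axis and vertical below 0.12 rad and linear speed of pot below 0.02 m/s and horizontal distance between cover_opening and pot above 0.085 m and velocity of joint cover between -0.05 and 0.05 rad/s); the robot touches nothing.
It fails at once if the pot is squeezed with more than 16 N per finger (contact force between the fingers and pot above 32 N).
It fails at once if the pot is set down or bumped hard against the drum or its cover (over 20 N) (contact force between pot and drum above 20 N).
It fails at once if the pot is tipped by more than 35 degrees (angle between pot's own z axis and vertical above 0.6 rad).
It fails at once if the carton, the tin or the skittle is moved by more than 25 mm (distance of any of carton, tin, skittle from where it was at the start of the episode above 0.025 m).
It also fails if it takes over 72 s, if anything falls off the work surface, if the arm or the gripper's body presses on something with over 40 N, if the wrist force passes 120 N, or if a joint passes its speed limit or range.

## Working session

There is one attempt and no reset: what is moved stays moved. The work goes in short steps, Python scripts to look and compute and a tool call to move; the robot and the scene stay as the last step left them, time stands still between calls to the robot, and variables do not carry over. Pictures are saved under pics/ and viewed, at most 10 in all, crops included, and the job is handed in when it is done.

Besides the shell and the picture viewer there is one more tool, called after ">>>" by a JSON object that holds its "fn" and its "kwargs", one argument or row to a line. move_arm: Moves the arm, as the interface text tells. Shifts and turns lie within -1 to 1; 1 stands for 0.03 m of shift or 4 degrees of turn. Its arguments: {"type":"object","properties":{"targets":{"type":"array","items":{"type":"array","items":{"type":"number"}}},"grip_force":{"type":"number"}},"required":["targets"]}

```bash
mkdir -p pics
cat > h.py <<'E'
import cv2,numpy as np
from bench import manip
def cap(n,f=None):
    c=manip.capture(n)
    if f: cv2.imwrite('pics/'+f,c['color'])
    c['f']=c['color'].shape[0]/2/np.tan(np.radians(c['vertical_fov'])/2)
    c['R']=np.array(c['R']);c['t']=np.array(c['t']);return c
def onz(c,u,v,z):
    d=c['R'].T@np.array([(u-c['cx'])/c['f'],(v-c['cy'])/c['f'],1]);o=-c['R'].T@c['t']
    return o+d*(z-o[2])/d[2]
def proj(c,X):
    p=c['R']@np.array(X)+c['t'];return c['f']*p[:2]/p[2]+[c['cx'],c['cy']]
E
python3 - <<'E'
from h import *
s=manip.get_state();print(s)
for n in('side','top'):
    c=cap(n,n+'0.png');print(n,c['f'],c['cx'],c['cy'],-c['R'].T@c['t'],c['R'].round(3).tolist(),[k for k in c])
E
```

```text
{'t': 0.0, 'joint_pos': array([ 1.14186757e+00,  2.21239949e-01,  1.52760989e+00,  2.44815422e-05,
        1.39465868e+00, -1.26115728e-01]), 'qd': array([-1.57100083e-03,  1.62718515e-03, -5.42382035e-04, -9.10503518e-06,
       -3.26493317e-04, -5.98130671e-04]), 'joint_efforts': array([ 2.73761416e-04, -4.96889091e+01, -3.89395881e+01, -3.60262711e-04,
        1.16747513e-02,  1.70463835e-05]), 'eef_pos': array([0.18613682, 0.59602056, 0.2301913 ]), 'ee_rot': array([ 1.50830770e-01,  9.88559134e-01, -9.17979415e-04, -2.74036799e-04]), 'contact_force': array([-0.52703665,  0.95066899, -0.76902164]), 'moment': array([-0.02596245, -0.02749807,  0.06178706]), 'gripper_force': 0.0, 'opening': 0.08535243195578043}
side 356.14578825044515 256.26547271756687 194.35523008739332 [ 0.29854371 -0.68218108  0.59720573] [[0.94, -0.34, 0.014], [-0.202, -0.589, -0.783], [0.275, 0.733, -0.622]] ['color', 'vertical_fov', 'cx', 'cy', 'R', 't', 'f']
top 404.33553213477563 259.87087495720607 195.04971040541847 [ 0.37635736 -0.06130961  1.27438318] [[0.006, -1.0, 0.012], [-0.994, -0.007, -0.107], [0.108, -0.011, -0.994]] ['color', 'vertical_fov', 'cx', 'cy', 'R', 't', 'f']
```

View pics/top0.png

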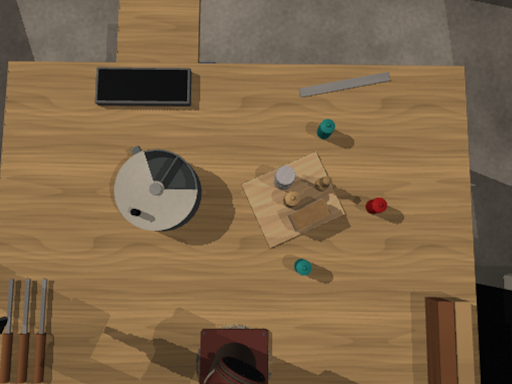

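View pics/side0.png

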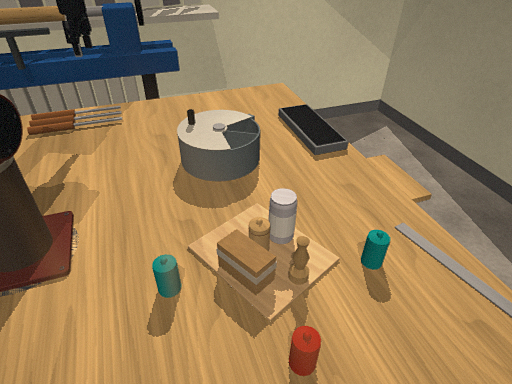

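The top picture shows the drum at about (157,190), its lug at (136,151), the post at (136,212) and the opening facing up-right at (180,170). The board is at (293,200), with the pot at (291,199), tin (285,177), carton (315,213) and skittle (324,183). I'll enlarge these areas.

Run:
```python
from h import *
a=cv2.imread('pics/top0.png');b=cv2.imread('pics/side0.png')
k=lambda i,x,y,w,h,s:cv2.resize(i[y:y+h,x:x+w],None,fx=s,fy=s,interpolation=cv2.INTER_CUBIC)
o=np.vstack([np.hstack([k(a,105,140,100,75,4),k(a,240,145,100,75,4)]),np.hstack([k(b,170,105,100,75,4),k(b,220,180,100,75,4)])])
cv2.imwrite('pics/crop0.png',o)
```

```text
(no output)
```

View pics/crop0.png

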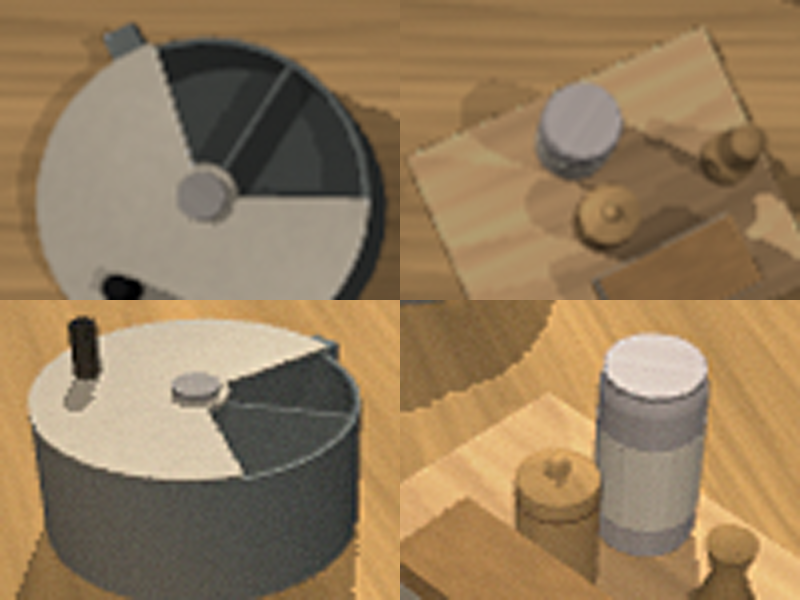

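Run:
```python
from h import *
c=cap('top');s=cap('side')
hsv=cv2.cvtColor(c['color'],cv2.COLOR_BGR2HSV)
m=((hsv[...,1]<60)&(hsv[...,2]>110)).astype(np.uint8);m[:, :105]=0;m[:,205:]=0;m[:140]=0;m[240:]=0
cn=max(cv2.findContours(m,0,cv2.CHAIN_APPROX_NONE)[0],key=cv2.contourArea)[:,0]
W=np.array([onz(c,u,v,.106)[:2] for u,v in cn])
hull=cv2.convexHull((W*1e4).astype(np.int32))
# robust circle fit: iterate
P=W
ce=np.array(onz(c,156,190,.106)[:2])
for r_ in range(30):
    d=np.linalg.norm(W-ce,axis=1);P=W[np.abs(d-.12)<.012]
    A=np.c_[2*P,np.ones(len(P))];x=np.linalg.lstsq(A,(P**2).sum(1),rcond=None)[0];ce=x[:2]
print('drum c',ce,'r',np.sqrt(x[2]+ce@ce))
px=lambda cx,cy,ox,oy:((cx)/4+ox,(cy)/4+oy)
A=lambda p,q=ce:np.degrees(np.arctan2(*(np.array(p[:2])-q)[::-1]))
print('edges',A(onz(c,*px(155,50,105,140),.106)),A(onz(c,*px(366,197,105,140),.106)))
post=onz(c,136-.5,211.5,.148);print('post',post,A(post))
for z in(.097,):
  L=onz(c,*px(124,40,105,140),z);print('lug',L,A(L),np.linalg.norm(L[:2]-ce))
def tri(p,q):
    M=[];b=[]
    for k,(u,v) in((c,p),(s,q)):
        d=k['R'].T@np.array([(u-k['cx'])/k['f'],(v-k['cy'])/k['f'],1]);d/=np.linalg.norm(d);Q=np.eye(3)-np.outer(d,d);o=-k['R'].T@k['t'];M.append(Q);b.append(Q@o)
    return np.linalg.lstsq(np.vstack(M),np.hstack(b),rcond=None)[0]
print('knob',tri(px(214,212,240,145),px(158,162,220,180)))
print('knob z.092',onz(c,*px(214,212,240,145),.094),onz(s,*px(158,162,220,180),.094))
print('tin',tri(px(182,118,240,145),px(256,65,220,180)))
print('post',tri((135.5,211.5),px(80,22,170,105)))
for n,p in dict(tl=(9,155),tr=(306,28)).items(): print('board',n,onz(c,*px(*p,240,145),.008))
for n,p in dict(a=(194,283),b=(326,214)).items(): print('carton',n,onz(c,*px(*p,240,145),.078))
print('skit',onz(c,*px(345,143,240,145),.12))
```

```text
drum c [0.51902952 0.22928177] r 0.11832058788236292
edges 19.349062210052065 -90.29334943269095
post [0.44981157 0.27175913 0.148     ] 148.463581950035
lug [0.63503681 0.29238926 0.097     ] 28.546010001918873 0.13206153143307345
knob [ 0.4966724  -0.17336349  0.09369412]
knob z.092 [ 0.49600606 -0.17316042  0.094     ] [ 0.49721026 -0.17375891  0.094     ]
tin [ 0.56154237 -0.14775899  0.12205989]
post [0.44929278 0.27197046 0.14754602]
board tl [ 0.54885317 -0.01942565  0.008     ]
board tr [ 0.65282356 -0.25529721  0.008     ]
carton a [ 0.44467725 -0.15967536  0.078     ]
carton b [ 0.49670077 -0.25816581  0.078     ]
skit [ 0.54409549 -0.26555452  0.12      ]
```

>>> {"fn": "move_arm", "kwargs": {
  "targets": [
    [85, -0.97, -0.64, 0, 0, 0, 0],
    [85, -0.97, -0.64, 0, 0, 0, 0],
    [85, -0.97, -0.64, 0, 0, 0, 0],
    [85, -0.97, -0.64, 0, 0, 0, 0],
    [85, -0.97, -0.64, 0, 0, 0, 0]
  ]
}}

```text
t: 0.7
eef_pos: [0.2972, 0.4603, 0.2311]
ee_rot: [0.151, 0.989, -0.0, -0.0]
contact_force: [0.7, -0.3, 0.1]
opening: 0.085
gripper_force: 0.0
```

>>> {"fn": "move_arm", "kwargs": {
  "targets": [
    [85, -0.97, -0.64, 0, 0, 0, 0],
    [85, -0.97, -0.64, 0, 0, 0, 0],
    [85, -0.97, -0.64, 0, 0, 0, 0],
    [85, -0.97, -0.64, 0, 0, 0, 0],
    [85, -0.97, -0.64, 0, 0, 0, 0]
  ]
}}

```text
t: 1.2
eef_pos: [0.4075, 0.3253, 0.2312]
ee_rot: [0.151, 0.989, 0.0, 0.0]
contact_force: [0.6, 0.6, -0.5]
opening: 0.0847
gripper_force: 0.0
```

>>> {"fn": "move_arm", "kwargs": {
  "targets": [
    [85, -0.97, -0.64, 0, 0, 0, 0],
    [85, -0.97, -0.64, 0, 0, 0, 1],
    [85, 0, 0, 0, 0, 0, 1],
    [85, 0, 0, 0, 0, 0, 1],
    [85, 0, 0, 0, 0, 0, 1]
  ]
}}

```text
t: 1.7
eef_pos: [0.4511, 0.272, 0.2311]
ee_rot: [0.289, 0.957, -0.0, -0.0]
contact_force: [0.7, -0.0, -0.2]
opening: 0.0852
gripper_force: 0.0
```

>>> {"fn": "move_arm", "kwargs": {
  "targets": [
    [85, 0, 0, 1, 0, 0, 0],
    [85, 0, 0, 1, 0, 0, 0],
    [85, 0, 0, 1, 0, 0, 0],
    [60, 0, 0, 0.8, 0, 0, 0],
    [40, 0, 0, 0, 0, 0, 0]
  ],
  "grip_force": 20
}}

```text
t: 2.2
eef_pos: [0.448, 0.2712, 0.1133]
ee_rot: [0.287, 0.958, -0.002, -0.003]
contact_force: [-0.5, -0.5, -0.3]
opening: 0.0589
gripper_force: 0.0
```

>>> {"fn": "move_arm", "kwargs": {
  "targets": [
    [30, 0, 0, 0, 0, 0, 0],
    [24, 0, 0, 0, 0, 0, 0],
    [19.5, 0, 0, 0, 0, 0, 0],
    [19.5, 0, 0, 0, 0, 0, 0],
    [19.5, 0, 0, 0, 0, 0, 0]
  ]
}}

```text
t: 2.7
eef_pos: [0.4524, 0.2733, 0.1193]
ee_rot: [0.287, 0.958, 0.001, 0.001]
contact_force: [-1.2, 1.5, 6.6]
opening: 0.0196
gripper_force: 8.3
```

>>> {"fn": "move_arm", "kwargs": {
  "targets": [
    [19, 0, 0, -0.1, 0, 0, 0],
    [19, -0.007, -0.198, 0, 0, 0, -1],
    [19, -0.007, -0.198, 0, 0, 0, -1],
    [19, -0.007, -0.198, 0, 0, 0, -1],
    [19, 0, 0, 0, 0, 0, 0]
  ]
}}

```text
t: 3.2
eef_pos: [0.4431, 0.2555, 0.1197]
ee_rot: [0.184, 0.983, -0.001, 0.001]
contact_force: [4.8, -0.7, -6.9]
opening: 0.0193
gripper_force: 17.5
```

>>> {"fn": "move_arm", "kwargs": {
  "targets": [
    [19, -0.007, -0.198, 0, 0, 0, -1],
    [19, -0.007, -0.198, 0, 0, 0, -1],
    [19, -0.007, -0.198, 0, 0, 0, -1],
    [19, -0.007, -0.198, 0, 0, 0, -1],
    [19, -0.007, -0.198, 0, 0, 0, -1]
  ]
}}

```text
t: 3.7
eef_pos: [0.4384, 0.2274, 0.1198]
ee_rot: [0.01, 1.0, 0.0, 0.002]
contact_force: [11.0, 2.4, -11.6]
opening: 0.0191
gripper_force: 17.1
```

>>> {"fn": "move_arm", "kwargs": {
  "targets": [
    [19, -0.007, -0.198, 0, 0, 0, -1],
    [19, -0.007, -0.198, 0, 0, 0, -1],
    [19, -0.007, -0.198, 0, 0, 0, -1],
    [19, -0.007, -0.198, 0, 0, 0, -1],
    [19, -0.007, -0.198, 0, 0, 0, -1]
  ]
}}

```text
t: 4.2
eef_pos: [0.4437, 0.1991, 0.12]
ee_rot: [-0.163, 0.987, 0.001, 0.003]
contact_force: [13.3, 7.5, -12.7]
opening: 0.0192
gripper_force: 16.9
```

>>> {"fn": "move_arm", "kwargs": {
  "targets": [
    [19, -0.007, -0.198, 0, 0, 0, -1],
    [19, -0.007, -0.198, 0, 0, 0, -1],
    [19, 0, 0, 0, 0, 0, 0],
    [19, 0, 0, 0, 0, 0, 0],
    [19, 0, 0, 0, 0, 0, 0]
  ]
}}

```text
t: 4.7
eef_pos: [0.4484, 0.1882, 0.1203]
ee_rot: [-0.23, 0.973, 0.0, 0.003]
contact_force: [13.2, 5.7, -12.7]
opening: 0.0193
gripper_force: 16.8
```

Run:
```python
from h import *
s=manip.get_state();print({k:np.round(s[k],3) for k in('joint_pos','eef_pos','ee_rot','contact_force')})
a=cap('top')['color'];b=cap('side')['color']
k=lambda i,x,y,w,h,s:cv2.resize(i[y:y+h,x:x+w],None,fx=s,fy=s,interpolation=cv2.INTER_CUBIC)
cv2.imwrite('pics/c1.png',np.hstack([k(a,105,140,100,100,4),k(b,170,90,100,100,4)]))
```

```text
{'joint_pos': array([ 2.350e-01, -6.000e-03,  1.991e+00,  1.000e-03,  1.150e+00,
       -1.801e+00]), 'eef_pos': array([0.448, 0.188, 0.12 ]), 'ee_rot': array([-0.23 ,  0.973,  0.   ,  0.003]), 'contact_force': array([ 13.182,   5.688, -12.693])}
```

View pics/c1.png

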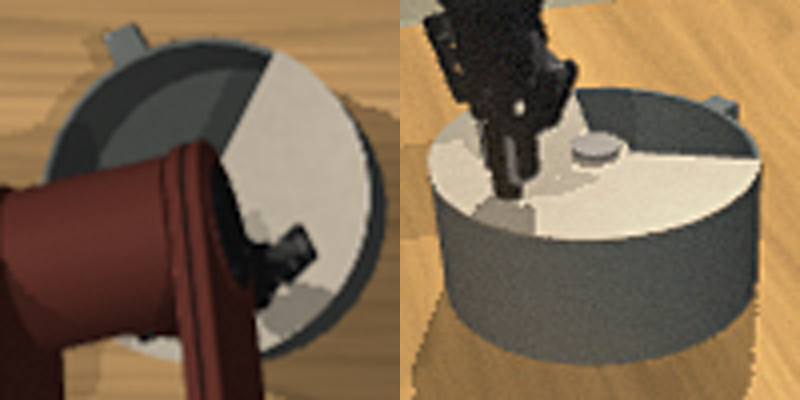

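The opening is now over the lug compartment: its edge is at crop (272,52), about −25° against the ideal −26.5°. Next I let go, rise and go to the pot.

>>> {"fn": "move_arm", "kwargs": {
  "targets": [
    [30, 0, 0, 0, 0, 0, 0],
    [50, 0, 0, 0, 0, 0, 0],
    [60, 0, 0, -1, 0, 0, 0],
    [85, 0, 0, -1, 0, 0, 0],
    [85, 0, 0, -1, 0, 0, 0]
  ]
}}

```text
t: 5.3
eef_pos: [0.4453, 0.1873, 0.2112]
ee_rot: [-0.23, 0.973, -0.0, -0.001]
contact_force: [-0.0, 0.1, 0.2]
opening: 0.0842
gripper_force: 0.0
```

>>> {"fn": "move_arm", "kwargs": {
  "targets": [
    [85, 0.34, -0.96, 0, 0, 0, 0],
    [85, 0.34, -0.96, 0, 0, 0, 0],
    [85, 0.34, -0.96, 0, 0, 0, 0],
    [85, 0.34, -0.96, 0, 0, 0, 0],
    [85, 0.34, -0.96, 0, 0, 0, 0]
  ]
}}

```text
t: 5.8
eef_pos: [0.4646, 0.0347, 0.2105]
ee_rot: [-0.231, 0.973, -0.0, -0.0]
contact_force: [0.7, 0.4, -0.3]
opening: 0.0849
gripper_force: 0.0
```

>>> {"fn": "move_arm", "kwargs": {
  "targets": [
    [85, 0.34, -0.96, 0, 0, 0, 0],
    [85, 0.34, -0.96, 0, 0, 0, 0],
    [85, 0.34, -0.96, 0, 0, 0, 0],
    [85, 0.34, -0.96, 0, 0, 0, 0],
    [85, 0.34, -0.96, 0, 0, 0, 0]
  ]
}}

```text
t: 6.3
eef_pos: [0.4836, -0.1168, 0.2104]
ee_rot: [-0.23, 0.973, 0.0, -0.0]
contact_force: [0.0, -0.4, -0.2]
opening: 0.0849
gripper_force: 0.0
```

>>> {"fn": "move_arm", "kwargs": {
  "targets": [
    [85, 0.34, -0.96, 0, 0, 0, 0],
    [85, 0.34, -0.96, 0, 0, 0, 0],
    [85, 0, 0, 0, 0, 0, 0],
    [85, 0, 0, 0, 0, 0, 0]
  ]
}}

```text
t: 6.7
eef_pos: [0.4911, -0.1764, 0.2101]
ee_rot: [-0.23, 0.973, 0.001, -0.0]
contact_force: [0.1, 1.5, -0.0]
opening: 0.0849
gripper_force: 0.0
```

Run:
```python
from h import *
s=manip.get_state();print({k:np.round(s[k],4) for k in('joint_pos','eef_pos','ee_rot','contact_force')})
a=cap('top')['color'];c=cap('side');b=c['color'];
print(proj(c,s['eef_pos']))
k=lambda i,x,y,w,h,s:cv2.resize(i[y:y+h,x:x+w],None,fx=s,fy=s,interpolation=cv2.INTER_CUBIC)
cv2.imwrite('pics/c2.png',np.hstack([k(a,90,120,100,120,4),k(b,200,140,100,120,4)]))
```

```text
{'joint_pos': array([-4.9620e-01, -9.8000e-03,  1.8160e+00,  3.0000e-04,  1.3367e+00,
       -2.5307e+00]), 'eef_pos': array([ 0.4911, -0.1764,  0.2101]), 'ee_rot': array([-2.297e-01,  9.733e-01,  5.000e-04, -4.000e-04]), 'contact_force': array([ 0.0998,  1.4663, -0.012 ])}
[258.15376463 176.29317246]
```

View pics/c2.png

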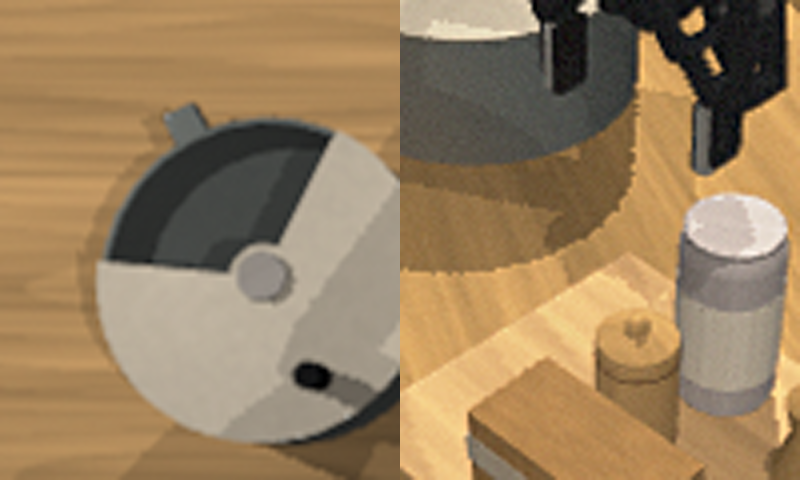

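The cover picture shows the opening well lined up. The fingers straddle the pot (knob at crop (638,325)). Now I descend.

>>> {"fn": "move_arm", "kwargs": {
  "targets": [
    [85, -0.08, 0, 0.8, 0, 0, 0],
    [85, 0, 0, 0.8, 0, 0, 0],
    [85, 0, 0, 0.8, 0, 0, 0],
    [85, 0, 0, 0.8, 0, 0, 0],
    [85, 0, 0, 0.6, 0, 0, 0]
  ]
}}

```text
t: 7.3
eef_pos: [0.4931, -0.1734, 0.0948]
ee_rot: [-0.231, 0.973, 0.001, -0.001]
contact_force: [0.3, -0.1, 0.0]
opening: 0.0852
gripper_force: 0.0
```

>>> {"fn": "move_arm", "kwargs": {
  "targets": [
    [85, 0, 0, 0.6, 0, 0, 0],
    [80, 0, 0, 0.6, 0, 0, 0],
    [75, 0, 0, 0.13, 0, 0, 0],
    [70, 0, 0, 0, 0, 0, 0],
    [65, 0, 0, 0, 0, 0, 0]
  ]
}}

```text
t: 7.8
eef_pos: [0.4945, -0.175, 0.0574]
ee_rot: [-0.231, 0.973, -0.0, 0.001]
contact_force: [-0.6, 0.2, 0.2]
opening: 0.0646
gripper_force: 0.0
```

>>> {"fn": "move_arm", "kwargs": {
  "targets": [
    [60, 0, 0, 0, 0, 0, 0],
    [56, 0, 0, 0, 0, 0, 0],
    [53, 0, 0, 0, 0, 0, 0],
    [50, 0, 0, 0, 0, 0, 0],
    [48, 0, 0, 0, 0, 0, 0]
  ]
}}

```text
t: 8.3
eef_pos: [0.4938, -0.1751, 0.0565]
ee_rot: [-0.23, 0.973, 0.0, -0.0]
contact_force: [-0.2, 0.5, 0.2]
opening: 0.0481
gripper_force: 0.4
```

>>> {"fn": "move_arm", "kwargs": {
  "targets": [
    [47, 0, 0, 0, 0, 0, 0],
    [46.4, 0, 0, 0, 0, 0, 0],
    [46, 0, 0, 0, 0, 0, 0],
    [45.8, 0, 0, 0, 0, 0, 0],
    [45.8, 0, 0, 0, 0, 0, 0]
  ]
}}

```text
t: 8.8
eef_pos: [0.4938, -0.1752, 0.0564]
ee_rot: [-0.23, 0.973, 0.0, -0.0]
contact_force: [-0.3, 0.0, 0.9]
opening: 0.0459
gripper_force: 3.0
```

>>> {"fn": "move_arm", "kwargs": {
  "targets": [
    [45.7, 0, 0, 0, 0, 0, 0],
    [45.7, 0, 0, 0, 0, 0, 0],
    [45.7, 0, 0, 0, 0, 0, 0]
  ]
}}

```text
t: 9.1
eef_pos: [0.4938, -0.1752, 0.0564]
ee_rot: [-0.23, 0.973, -0.0, -0.0]
contact_force: [-1.6, 0.3, -0.2]
opening: 0.0457
gripper_force: 4.7
```

>>> {"fn": "move_arm", "kwargs": {
  "targets": [
    [45.5, 0, 0, 0, 0, 0, 0],
    [45.5, 0, 0, 0, 0, 0, 0],
    [45.5, 0, 0, -0.1, 0, 0, 0],
    [45.5, 0, 0, -0.3, 0, 0, 0],
    [45.5, 0, 0, -0.3, 0, 0, 0]
  ]
}}

```text
t: 9.6
eef_pos: [0.4937, -0.1752, 0.078]
ee_rot: [-0.23, 0.973, 0.0, -0.0]
contact_force: [0.2, -1.2, -1.0]
opening: 0.0454
gripper_force: 8.3
```

>>> {"fn": "move_arm", "kwargs": {
  "targets": [
    [45.5, 0, 0, -0.4, 0, 0, 0],
    [45.5, 0, 0, -0.5, 0, 0, 0],
    [45.5, 0, 0, -0.6, 0, 0, 0],
    [45.5, 0, 0, -0.6, 0, 0, 0],
    [45.5, 0, 0, -0.6, 0, 0, 0]
  ]
}}

```text
t: 10.1
eef_pos: [0.4941, -0.1754, 0.1605]
ee_rot: [-0.23, 0.973, -0.0, 0.001]
contact_force: [0.8, -0.5, -0.9]
opening: 0.0458
gripper_force: 8.3
```

>>> {"fn": "move_arm", "kwargs": {
  "targets": [
    [45.5, 0, 0, -0.6, 0, 0, 0],
    [45.5, 0, 0, -0.6, 0, 0, 0],
    [45.5, 0, 0, -0.6, 0, 0, 0],
    [45.5, 0, 0, -0.5, 0, 0, 0],
    [45.5, 0, 0, -0.2, 0, 0, 0]
  ]
}}

```text
t: 10.6
eef_pos: [0.4947, -0.1757, 0.2363]
ee_rot: [-0.23, 0.973, -0.001, 0.001]
contact_force: [-0.1, -0.6, 0.0]
opening: 0.0455
gripper_force: 8.3
```

Run:
```python
from h import *
s=manip.get_state();print({k:np.round(s[k],4) for k in('eef_pos','gripper_force','opening')})
c=cap('side');b=c['color'];a=cap('top')['color']
print(proj(c,s['eef_pos']))
k=lambda i,x,y,w,h,s:cv2.resize(i[y:y+h,x:x+w],None,fx=s,fy=s,interpolation=cv2.INTER_CUBIC)
cv2.imwrite('pics/c3.png',k(b,190,90,140,150,4))
```

```text
{'eef_pos': array([ 0.4947, -0.1757,  0.2363]), 'gripper_force': np.float64(8.3323), 'opening': np.float64(0.0455)}
[260.09026379 164.02084889]
```

View pics/c3.png

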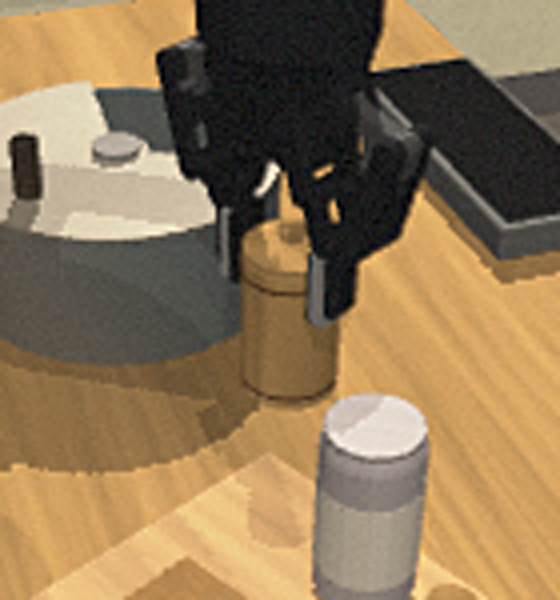

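The side picture shows the pot hanging upright between the pads (crop (290,310)), with the board and tin undisturbed. Next I carry it to the drum.

>>> {"fn": "move_arm", "kwargs": {
  "targets": [
    [45.5, -0.286, 0.368, 0, 0, 0, 0],
    [45.5, -0.573, 0.737, 0, 0, 0, 0],
    [45.5, -0.573, 0.737, 0, 0, 0, 0],
    [45.5, -0.573, 0.737, 0, 0, 0, 0],
    [45.5, -0.573, 0.737, 0, 0, 0, 0]
  ]
}}

```text
t: 11.2
eef_pos: [0.5176, -0.0494, 0.2319]
ee_rot: [-0.23, 0.973, 0.001, -0.001]
contact_force: [0.8, -1.1, -0.9]
opening: 0.0458
gripper_force: 8.3
```

>>> {"fn": "move_arm", "kwargs": {
  "targets": [
    [45.5, -0.573, 0.737, 0, 0, 0, 0],
    [45.5, -0.573, 0.737, 0, 0, 0, 0],
    [45.5, -0.573, 0.737, 0, 0, 0, 0],
    [45.5, -0.573, 0.737, 0, 0, 0, 0],
    [45.5, -0.573, 0.737, 0, 0, 0, 0]
  ]
}}

```text
t: 11.7
eef_pos: [0.5445, 0.088, 0.2319]
ee_rot: [-0.231, 0.973, 0.0, -0.001]
contact_force: [0.6, -0.2, -1.6]
opening: 0.0456
gripper_force: 8.3
```

>>> {"fn": "move_arm", "kwargs": {
  "targets": [
    [45.5, -0.573, 0.737, 0, 0, 0, 0],
    [45.5, -0.573, 0.737, 0, 0, 0, 0],
    [45.5, -0.573, 0.737, 0, 0, 0, 0],
    [45.5, -0.573, 0.737, 0, 0, 0, 0],
    [45.5, -0.573, 0.737, 0, 0, 0, 0]
  ]
}}

```text
t: 12.2
eef_pos: [0.5716, 0.2251, 0.2317]
ee_rot: [-0.231, 0.973, 0.0, -0.001]
contact_force: [1.2, -0.1, -0.2]
opening: 0.0458
gripper_force: 8.3
```

>>> {"fn": "move_arm", "kwargs": {
  "targets": [
    [45.5, -0.573, 0.737, 0, 0, 0, 0],
    [45.5, -0.286, 0.368, 0, 0, 0, 0],
    [45.5, 0, 0, 0, 0, 0, 0],
    [45.5, 0, 0, 0, 0, 0, 0]
  ]
}}

```text
t: 12.6
eef_pos: [0.5803, 0.264, 0.2325]
ee_rot: [-0.231, 0.973, -0.0, -0.001]
contact_force: [0.1, -0.6, -1.4]
opening: 0.0458
gripper_force: 8.4
```

Run:
```python
from h import *
s=manip.get_state();print({k:np.round(s[k],4) for k in('eef_pos','gripper_force','opening','contact_force')})
c=cap('side');b=c['color'];a=cap('top')['color']
k=lambda i,x,y,w,h,s:cv2.resize(i[y:y+h,x:x+w],None,fx=s,fy=s,interpolation=cv2.INTER_CUBIC)
cv2.imwrite('pics/c4.png',np.hstack([k(b,170,40,120,140,3.3),k(a,100,120,120,140,3.3)]))
```

```text
{'eef_pos': array([0.5803, 0.264 , 0.2325]), 'gripper_force': np.float64(8.3604), 'opening': np.float64(0.0458), 'contact_force': array([ 0.0633, -0.5554, -1.4244])}
```

View pics/c4.png

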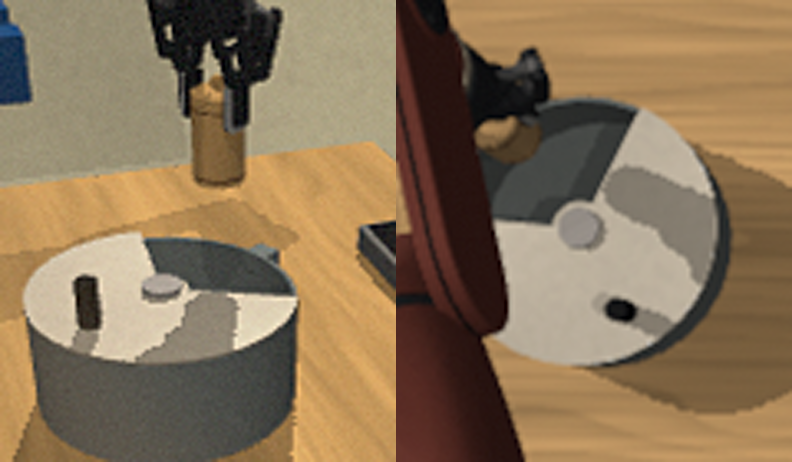

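Pot is upright above the opening. Lowering, fast at first and then softly.

>>> {"fn": "move_arm", "kwargs": {
  "targets": [
    [45.5, 0, 0, 0.3, 0, 0, 0],
    [45.5, 0, 0, 0.5, 0, 0, 0],
    [45.5, 0, 0, 0.5, 0, 0, 0],
    [45.5, 0, 0, 0.5, 0, 0, 0],
    [45.5, 0, 0, 0.4, 0, 0, 0]
  ]
}}

```text
t: 13.2
eef_pos: [0.58, 0.2638, 0.1648]
ee_rot: [-0.23, 0.973, -0.0, -0.001]
contact_force: [-0.3, -0.0, -1.6]
opening: 0.0454
gripper_force: 8.4
```

>>> {"fn": "move_arm", "kwargs": {
  "targets": [
    [45.5, 0, 0, 0.4, 0, 0, 0],
    [45.5, 0, 0, 0.4, 0, 0, 0],
    [45.5, 0, 0, 0.4, 0, 0, 0],
    [45.5, 0, 0, 0.4, 0, 0, 0],
    [45.5, 0, 0, 0.4, 0, 0, 0]
  ]
}}

```text
t: 13.7
eef_pos: [0.581, 0.2643, 0.1065]
ee_rot: [-0.231, 0.973, 0.0, 0.0]
contact_force: [-0.2, -0.2, -1.4]
opening: 0.0455
gripper_force: 8.4
```

>>> {"fn": "move_arm", "kwargs": {
  "targets": [
    [45.5, 0, 0, 0.4, 0, 0, 0],
    [45.5, 0, 0, 0.4, 0, 0, 0],
    [45.5, 0, 0, 0.3, 0, 0, 0],
    [45.5, 0, 0, 0.2, 0, 0, 0],
    [45.5, 0, 0, 0.1, 0, 0, 0]
  ]
}}

```text
t: 14.2
eef_pos: [0.5806, 0.2642, 0.0646]
ee_rot: [-0.23, 0.973, -0.0, -0.0]
contact_force: [-0.4, 0.2, -0.8]
opening: 0.0456
gripper_force: 8.4
```

>>> {"fn": "move_arm", "kwargs": {
  "targets": [
    [45.5, 0, 0, 0.06, 0, 0, 0],
    [45.5, 0, 0, 0.06, 0, 0, 0],
    [45.5, 0, 0, 0.05, 0, 0, 0],
    [45.5, 0, 0, 0.04, 0, 0, 0],
    [45.5, 0, 0, 0.04, 0, 0, 0]
  ]
}}

```text
t: 14.7
eef_pos: [0.5811, 0.2644, 0.0581]
ee_rot: [-0.231, 0.973, 0.0, 0.0]
contact_force: [0.1, 0.3, -0.8]
opening: 0.0459
gripper_force: 8.4
```

>>> {"fn": "move_arm", "kwargs": {
  "targets": [
    [45.5, 0, 0, 0.03, 0, 0, 0],
    [45.5, 0, 0, 0.02, 0, 0, 0],
    [45.5, 0, 0, 0, 0, 0, 0]
  ]
}}

```text
t: 15.0
eef_pos: [0.5809, 0.2642, 0.0563]
ee_rot: [-0.23, 0.973, 0.0, -0.0]
contact_force: [0.4, 0.3, -0.6]
opening: 0.0453
gripper_force: 8.4
```

>>> {"fn": "move_arm", "kwargs": {
  "targets": [
    [45.5, 0, 0, 0.02, 0, 0, 0],
    [45.5, 0, 0, 0.02, 0, 0, 0],
    [45.5, 0, 0, 0, 0, 0, 0]
  ]
}}

```text
t: 15.3
eef_pos: [0.5809, 0.2643, 0.0551]
ee_rot: [-0.231, 0.973, -0.0, -0.0]
contact_force: [-0.5, -0.3, -1.8]
opening: 0.0457
gripper_force: 8.4
```

>>> {"fn": "move_arm", "kwargs": {
  "targets": [
    [45.5, 0, 0, 0.02, 0, 0, 0],
    [45.5, 0, 0, 0.01, 0, 0, 0],
    [45.5, 0, 0, 0, 0, 0, 0]
  ]
}}

```text
t: 15.6
eef_pos: [0.581, 0.2643, 0.0545]
ee_rot: [-0.23, 0.973, 0.0, 0.0]
contact_force: [0.3, -0.2, -0.0]
opening: 0.0459
gripper_force: 8.4
```

>>> {"fn": "move_arm", "kwargs": {
  "targets": [
    [45.5, 0, 0, 0.015, 0, 0, 0],
    [45.5, 0, 0, 0.015, 0, 0, 0],
    [45.5, 0, 0, 0, 0, 0, 0]
  ]
}}

```text
t: 15.9
eef_pos: [0.5813, 0.2645, 0.0544]
ee_rot: [-0.231, 0.973, 0.0, 0.0]
contact_force: [-2.7, 0.2, 6.4]
opening: 0.0453
gripper_force: 8.8
```

Floor contact felt (6 N). I ease off, release and rise.

>>> {"fn": "move_arm", "kwargs": {
  "targets": [
    [45.5, 0, 0, -0.015, 0, 0, 0],
    [45.8, 0, 0, 0, 0, 0, 0],
    [46.2, 0, 0, 0, 0, 0, 0],
    [47, 0, 0, 0, 0, 0, 0],
    [49, 0, 0, 0, 0, 0, 0]
  ]
}}

```text
t: 16.4
eef_pos: [0.5808, 0.2641, 0.0534]
ee_rot: [-0.23, 0.973, -0.0, -0.0]
contact_force: [-0.4, -0.4, 0.1]
opening: 0.049
gripper_force: 0.0
```

>>> {"fn": "move_arm", "kwargs": {
  "targets": [
    [53, 0, 0, 0, 0, 0, 0],
    [57, 0, 0, 0, 0, 0, 0],
    [60, 0, 0, 0, 0, 0, 0],
    [60, 0, 0, -0.2, 0, 0, 0],
    [60, 0, 0, -0.4, 0, 0, 0]
  ]
}}

```text
t: 16.9
eef_pos: [0.5801, 0.264, 0.0714]
ee_rot: [-0.23, 0.973, -0.0, -0.001]
contact_force: [0.0, -0.5, 1.1]
opening: 0.0597
gripper_force: 0.0
```

>>> {"fn": "move_arm", "kwargs": {
  "targets": [
    [60, 0, 0, -0.8, 0, 0, 0],
    [60, 0, 0, -1, 0, 0, 0],
    [60, 0, 0, -1, 0, 0, 0],
    [60, 0, 0, -1, 0, 0, 0],
    [60, 0, 0, -1, 0, 0, 0]
  ]
}}

```text
t: 17.4
eef_pos: [0.5811, 0.2644, 0.2186]
ee_rot: [-0.231, 0.973, 0.0, 0.001]
contact_force: [0.2, -0.2, -0.3]
opening: 0.0599
gripper_force: 0.0
```

>>> {"fn": "move_arm", "kwargs": {
  "targets": [
    [70, 0.86, -0.043, 0, 0, 0, 0],
    [70, 0.86, -0.043, 0, 0, 0, 0],
    [70, 0.86, -0.043, 0, 0, 0, 0],
    [70, 0.86, -0.043, 0, 0, 0, 0],
    [70, 0.86, -0.043, 0, 0, 0, 0]
  ]
}}

```text
t: 17.9
eef_pos: [0.4679, 0.2003, 0.2172]
ee_rot: [-0.231, 0.973, -0.0, 0.001]
contact_force: [-0.1, -0.4, 0.8]
opening: 0.07
gripper_force: 0.0
```

>>> {"fn": "move_arm", "kwargs": {
  "targets": [
    [70, 0.86, -0.043, 0, 0, 0, 0],
    [70, 0, 0, 0, 0, 0, 0],
    [70, 0, 0, 0, 0, 0, 0]
  ]
}}

```text
t: 18.2
eef_pos: [0.4466, 0.1881, 0.2173]
ee_rot: [-0.23, 0.973, 0.0, 0.001]
contact_force: [0.4, -0.3, -0.5]
opening: 0.0698
gripper_force: 0.0
```

Run:
```python
from h import *
s=manip.get_state();print({k:np.round(s[k],4) for k in('eef_pos','gripper_force','opening','contact_force')})
c=cap('side');b=c['color'];a=cap('top')['color']
k=lambda i,x,y,w,h,s:cv2.resize(i[y:y+h,x:x+w],None,fx=s,fy=s,interpolation=cv2.INTER_CUBIC)
cv2.imwrite('pics/c5.png',np.hstack([k(b,170,60,120,140,3.3),k(a,100,120,120,140,3.3)]))
```

```text
{'eef_pos': array([0.4466, 0.1881, 0.2173]), 'gripper_force': np.float64(0.0), 'opening': np.float64(0.0698), 'contact_force': array([ 0.4332, -0.2897, -0.5024])}
```

View pics/c5.png

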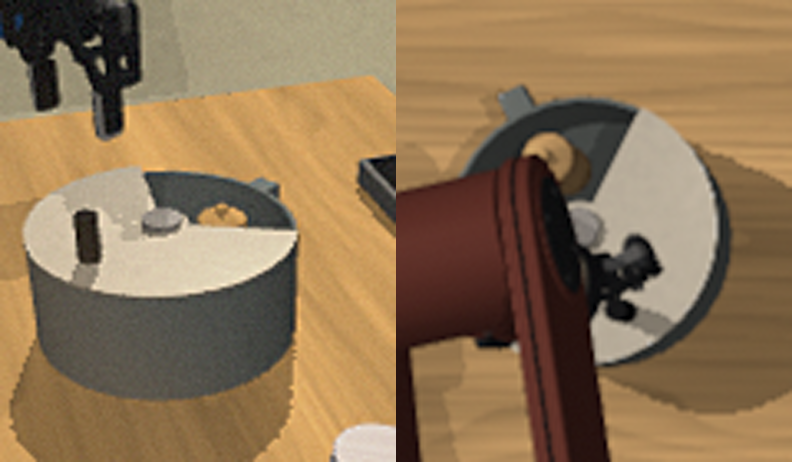

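The pot stands upright in the compartment (left crop (222,213)). Now I grip the post and turn the cover back by about 100°.

>>> {"fn": "move_arm", "kwargs": {
  "targets": [
    [70, 0, 0, 1, 0, 0, 0],
    [70, 0, 0, 1, 0, 0, 0],
    [70, 0, 0, 1, 0, 0, 0],
    [60, 0, 0, 0.2, 0, 0, 0],
    [45, 0, 0, 0, 0, 0, 0]
  ]
}}

```text
t: 18.8
eef_pos: [0.4457, 0.188, 0.119]
ee_rot: [-0.231, 0.973, 0.0, -0.001]
contact_force: [1.3, 0.3, 0.6]
opening: 0.0463
gripper_force: 0.0
```

>>> {"fn": "move_arm", "kwargs": {
  "targets": [
    [30, 0, 0, 0, 0, 0, 0],
    [24, 0, 0, 0, 0, 0, 0],
    [19.5, 0, 0, 0, 0, 0, 0],
    [19, 0, 0, 0, 0, 0, 0],
    [19, 0, 0, 0, 0, 0, 0]
  ]
}}

```text
t: 19.3
eef_pos: [0.4475, 0.1883, 0.1217]
ee_rot: [-0.23, 0.973, 0.0, 0.002]
contact_force: [1.2, -0.2, 5.9]
opening: 0.019
gripper_force: 16.8
```

>>> {"fn": "move_arm", "kwargs": {
  "targets": [
    [19, -0.007, 0.198, 0, 0, 0, 1],
    [19, -0.007, 0.198, 0, 0, 0, 1],
    [19, -0.007, 0.198, 0, 0, 0, 1],
    [19, -0.007, 0.198, 0, 0, 0, 1],
    [19, -0.007, 0.198, 0, 0, 0, 1]
  ]
}}

```text
t: 19.8
eef_pos: [0.4376, 0.216, 0.1216]
ee_rot: [-0.057, 0.998, -0.001, 0.0]
contact_force: [-5.5, -3.8, 11.7]
opening: 0.0195
gripper_force: 17.4
```

>>> {"fn": "move_arm", "kwargs": {
  "targets": [
    [19, -0.007, 0.198, 0, 0, 0, 1],
    [19, -0.007, 0.198, 0, 0, 0, 1],
    [19, -0.007, 0.198, 0, 0, 0, 1],
    [19, -0.007, 0.198, 0, 0, 0, 1],
    [19, -0.007, 0.198, 0, 0, 0, 1]
  ]
}}

```text
t: 20.3
eef_pos: [0.4386, 0.2462, 0.1215]
ee_rot: [0.118, 0.993, -0.0, -0.001]
contact_force: [-7.6, -1.9, 13.8]
opening: 0.0194
gripper_force: 17.5
```

>>> {"fn": "move_arm", "kwargs": {
  "targets": [
    [19, -0.007, 0.198, 0, 0, 0, 1],
    [19, -0.007, 0.198, 0, 0, 0, 1],
    [19, -0.007, 0.198, 0, 0, 0, 1],
    [19, -0.007, 0.198, 0, 0, 0, 1],
    [19, -0.007, 0.198, 0, 0, 0, 1]
  ]
}}

```text
t: 20.8
eef_pos: [0.4504, 0.2739, 0.1214]
ee_rot: [0.288, 0.958, 0.0, -0.001]
contact_force: [-7.8, 0.0, 10.7]
opening: 0.0196
gripper_force: 17.3
```

>>> {"fn": "move_arm", "kwargs": {
  "targets": [
    [19, -0.007, 0.198, 0, 0, 0, 1],
    [19, -0.007, 0.198, 0, 0, 0, 1],
    [19, -0.007, 0.198, 0, 0, 0, 1],
    [19, -0.007, 0.198, 0, 0, 0, 1],
    [19, -0.007, 0.198, 0, 0, 0, 1]
  ]
}}

```text
t: 21.3
eef_pos: [0.4712, 0.2954, 0.1214]
ee_rot: [0.45, 0.893, 0.0, -0.0]
contact_force: [-4.4, -1.6, 8.7]
opening: 0.0196
gripper_force: 17.2
```

>>> {"fn": "move_arm", "kwargs": {
  "targets": [
    [19, -0.007, 0.198, 0, 0, 0, 1],
    [19, -0.007, 0.198, 0, 0, 0, 1],
    [19, -0.007, 0.198, 0, 0, 0, 1],
    [19, -0.007, 0.198, 0, 0, 0, 1],
    [19, -0.007, 0.198, 0, 0, 0, 1]
  ]
}}

```text
t: 21.8
eef_pos: [0.4981, 0.308, 0.1214]
ee_rot: [0.598, 0.801, 0.0, 0.0]
contact_force: [-3.4, -2.7, 7.1]
opening: 0.0194
gripper_force: 17.2
```

>>> {"fn": "move_arm", "kwargs": {
  "targets": [
    [19, 0, 0, 0, 0, 0, 0],
    [24, 0, 0, 0, 0, 0, 0],
    [35, 0, 0, 0, 0, 0, 0],
    [50, 0, 0, 0, 0, 0, 0],
    [55, 0, 0, -0.6, 0, 0, 0]
  ]
}}

```text
t: 22.3
eef_pos: [0.4956, 0.3067, 0.135]
ee_rot: [0.597, 0.802, -0.003, -0.001]
contact_force: [-1.0, -1.0, -0.2]
opening: 0.0551
gripper_force: 0.0
```

>>> {"fn": "move_arm", "kwargs": {
  "targets": [
    [55, 0, 0, -1, 0, 0, 0],
    [55, 0, 0, -1, 0, 0, 0],
    [55, 0, 0, -1, 0, 0, 0],
    [55, 0, 0, 0, 0, 0, 0],
    [55, 0, 0, 0, 0, 0, 0]
  ]
}}

```text
t: 22.8
eef_pos: [0.4981, 0.3078, 0.2284]
ee_rot: [0.597, 0.802, 0.001, 0.0]
contact_force: [-0.1, -0.1, -0.5]
opening: 0.055
gripper_force: 0.0
```

Run:
```python
from h import *
s=manip.get_state();print({k:np.round(s[k],4) for k in('eef_pos','gripper_force','opening','contact_force')})
c=cap('side');b=c['color'];a=cap('top')['color']
k=lambda i,x,y,w,h,s:cv2.resize(i[y:y+h,x:x+w],None,fx=s,fy=s,interpolation=cv2.INTER_CUBIC)
cv2.imwrite('pics/c6.png',np.hstack([k(b,170,60,140,180,2.8),k(a,100,120,140,180,2.8)]))
```

```text
{'eef_pos': array([0.4981, 0.3078, 0.2284]), 'gripper_force': np.float64(0.0), 'opening': np.float64(0.055), 'contact_force': array([-0.1105, -0.1244, -0.5342])}
```

View pics/c6.png

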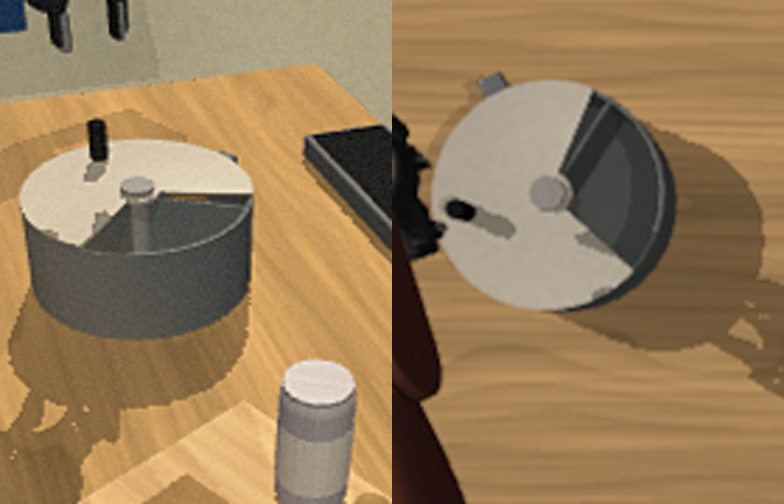

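The cover's opening now points about 105° away from the lug, so the pot is under the plate and the gripper is clear.

```bash
python3 -c "
from bench import manip
print(manip.hand_in())"
```

```text
the job is handed in; nothing more can be done
None
```

The job is handed in (the call returned no verdict): the pot stands upright in the marked compartment, released, and the cover is turned about 105° past the lug so it is fully covered. The grip reading peaked at 8.8 N and the carton, tin and skittle weren't touched.

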